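# Raise spent casting rings with the screw lift and tip them into the scrap tub

## Task

Clear away the spent casting rings, the one on the half-raised deck of the screw lift and those waiting on the bench; they are too wide and heavy to pick up, so use the lift. Wind its deck right down onto the lower stop, slide every ring along the bench and up the ramp onto the deck, wind the deck up until it meets its upper stop, then push the rings off the end of the deck over the tub's rim so that they tip into the scrap tub. Leave the bottle, the bur block and the white cast behind the lift alone.

Things in the scene. Friction and masses are not known exactly. Their poses are not given: they have to be found in the camera images.
- lift: Screw lift fixed to the bench. Origin on the bench under the middle of the deck; x points to the rear (mast side, away from the robot), y to the loading end (left), z up. At y = +143 to +182 mm a fixed steel ramp rises 6 mm from the bench to the lowered deck, with 18 mm high guides flaring from 107 mm to 145 mm apart. The tub stands beyond the other end, from y = -148 mm
- deck: Aluminium deck of the lift, 285 mm long in y, takes three rings in a row. Axes as the lift. Its top face is 6 mm above its origin; side rails 12 mm higher, 106 mm apart, along both long sides; both ends open. Its grey carriage on the rear side is 53 mm high, x = +70 mm on, y = -143 to -27 mm. Lowered, the end at -y is closed by the tub's wall; raised, its top is 26 mm above the tub's rim
- deck_height (a joint): Height of the deck in m: -0.040 = down on its lower stop (top of the deck 6 mm above the bench, level with the ramp), +0.050 = up against its upper stop (top of the deck 96 mm above the bench). Driven by the handwheel only, 30 mm a turn; stays where it is left
- handwheel (a joint): Turn of the handwheel in rad, clockwise seen from above = positive = raises the deck; counter-clockwise lowers it. deck_height = 0.004775 x handwheel. Takes about 0.22 N m (6 N at the handle), up to 0.40 N m (11 N) when raising three rings
- wheel_axis (a point): On the upright axis of the steel handwheel on top of the mast, 250 mm above the bench, at x = +127, y = -85 mm of the lift. Wheel 92 mm across, rim top 219 mm above the bench; below it the mast head, 50 x 112 mm (x, y)
- wheel_grip (a point): Where to hold the wheel's black upright handle: round, 20 mm diameter, 223 to 273 mm above the bench, spinning freely on its own pin, 36 mm from the wheel axis. This point is on its centre line, 250 mm above the bench; it goes round with the wheel
- tub: Open grey scrap tub fixed at the end of the lift, 150 x 220 mm (x, y), walls and floor 4 mm. The wall next to the deck is 70 mm high, with a chute plate sloping from its top down to the floor 100 mm further in; the other three walls are 110 mm high. Origin under its centre, axes as the lift; the lift's deck is on its +y side, 5 mm away
- tub_rim (a point): Middle of the top of the tub wall beside the deck, 70 mm above the bench: the rings must go over it in the direction of -y of the lift
- plate_corner (a point): Near corner of the big furnace's base plate (16 mm high), on the right of the rings' way to the ramp; from here its two edges run along (0.50, 0.87) and (0.87, -0.50) in x, y; the furnace bell hangs above it from 270 mm up. A ring must pass on the -x side (robot side) of this corner, its centre 50 mm or more away
- side_bench (a point): Corner of the side bench on the left, which is 50 mm higher than the bench the rings stand on. From here its edge runs away from the robot and to the left, along (0.50, 0.87) in x, y; the rings stand between this edge and the furnace tray, and the fingers must go down on their side of it
- furnace_tray (a point): Centre of the furnace's round tray, 270 mm diameter, its top 60 mm above the bench
- mixer_dome (a point): Middle of the big cream-coloured dome of the bench mixer that stands on the robot's side of the deck: about 200 mm across, from 176 to 334 mm above the bench. Keep the hand and wrist clear of it: the deck's centre line passes about 65 to 80 mm from the dome's side; go in and out over the deck from the left or from above
- bottle: Brown bottle with a white cap, 42 mm diameter, 98 mm tall, a bystander behind the lift. Origin under its centre
- cast: White dental cast, 60x71x30 mm, a bystander behind the lift. Origin under its centre
- burs: Small white block with upright burs, 34x74x46 mm, a bystander behind the lift. Origin under its centre
- ring_1: Spent casting ring standing on the deck of the lift at the start: steel tube filled with white investment, 92 mm diameter, 30 mm tall, about 0.85 kg, slides with about 2 to 7 N. Origin at the centre of its underside, z along its axis
- ring_1_mid (a point): Centre of that ring, 15 mm above its underside
- ring_2: Spent casting ring waiting on the bench to the left of the lift (may be absent): steel tube filled with white investment, 92 mm diameter, 30 mm tall, about 0.85 kg, slides with about 2 to 7 N. Origin at the centre of its underside, z along its axis
- ring_2_mid (a point): Centre of that ring, 15 mm above its underside
- ring_3: Spent casting ring waiting on the bench to the left of the lift (may be absent): steel tube filled with white investment, 92 mm diameter, 30 mm tall, about 0.85 kg, slides with about 2 to 7 N. Origin at the centre of its underside, z along its axis
- ring_3_mid (a point): Centre of that ring, 15 mm above its underside

How it is judged:
On the way, in this order (a step that is already met when the one before it is completed fails the run):
1. The deck is wound down onto its lower stop (within 1.5 mm) (value of joint deck_height below -0.0385 m), for 0.2 s.
2. The deck is wound up against its upper stop (within 1.5 mm) with the rings standing on it (a ring already tipped into the tub counts too) (value of joint deck_height above 0.0485 m and ((x of ring_1_mid in the frame of deck between -0.02 and 0.02 m and y of ring_1_mid in the frame of deck between -0.145 and 0.143 m and z of ring_1_mid in the frame of deck between 0.013 and 0.033 m) or (x of ring_1_mid in the frame of tub between -0.071 and 0.071 m and y of ring_1_mid in the frame of tub between -0.106 and 0.09 m and z of ring_1_mid in the frame of tub between 0 and 0.1 m)) and ((x of ring_2_mid in the frame of deck between -0.02 and 0.02 m and y of ring_2_mid in the frame of deck between -0.145 and 0.143 m and z of ring_2_mid in the frame of deck between 0.013 and 0.033 m) or (x of ring_2_mid in the frame of tub between -0.071 and 0.071 m and y of ring_2_mid in the frame of tub between -0.106 and 0.09 m and z of ring_2_mid in the frame of tub between 0 and 0.1 m)) and ((x of ring_3_mid in the frame of deck between -0.02 and 0.02 m and y of ring_3_mid in the frame of deck between -0.145 and 0.143 m and z of ring_3_mid in the frame of deck between 0.013 and 0.033 m) or (x of ring_3_mid in the frame of tub between -0.071 and 0.071 m and y of ring_3_mid in the frame of tub between -0.106 and 0.09 m and z of ring_3_mid in the frame of tub between 0 and 0.1 m))), for 0.2 s.
At the end, for the whole second after the job is handed in: Every ring lies at rest in the scrap tub: its centre is over the tub (seen from above), at least 15 mm inside the wall next to the deck, and less than 100 mm above the bench, and it does not touch the deck (x of ring_1_mid in the frame of tub between -0.071 and 0.071 m and y of ring_1_mid in the frame of tub between -0.106 and 0.09 m and z of ring_1_mid in the frame of tub between 0 and 0.1 m and x of ring_2_mid in the frame of tub between -0.071 and 0.071 m and y of ring_2_mid in the frame of tub between -0.106 and 0.09 m and z of ring_2_mid in the frame of tub between 0 and 0.1 m and x of ring_3_mid in the frame of tub between -0.071 and 0.071 m and y of ring_3_mid in the frame of tub between -0.106 and 0.09 m and z of ring_3_mid in the frame of tub between 0 and 0.1 m and linear speed of each of ring_1, ring_2, ring_3 below 0.02 m/s and contact force between each of ring_1, ring_2, ring_3 and deck below 0.3 N).
It fails at once if A bystander (bottle, bur block or white cast) was moved by more than 30 mm (distance of any of bottle, cast, burs from where it was at the start of the episode above 0.03 m).
Of ring_2, ring_3 only 1 to 2 are there at a start; the rules pass over those that are not, and their reading is None.
At some moment in a run one of ring_1, ring_2, ring_3 may be knocked a few centimetres aside while the robot is not near it.
Once in a run the grip may slacken for a moment while it holds something.
It also fails if it takes over 210 s, if anything falls off the work surface, if the arm or the gripper's body presses on something with over 40 N, if the wrist force passes 120 N, or if a joint passes its speed limit or range.

## Robot

A 6-joint arm with a two-finger parallel gripper is mounted at the origin on a cart in front of the work surface, level with it; the furniture and walls round the work are solid. World frame = base frame: x ahead of the robot, y to its left, z up, the work surface at z = 0. Lengths are in m, angles in rad, forces in N, time in s.
With the tool pointing down it reaches from about 0.35 to 0.875 m from the base axis. Payload 4.2 kg.
Tool frame: the origin (TCP) lies at the centre of the arm's flange, where the gripper is bolted on; the fingertips stand 173 mm ahead of it and the grasp point (between the pads) lies 155 mm ahead of it; z points along the fingers, y is the line along which they close (so a half turn about z gives the same grasp; the last joint's range is limited). The gripper opens to 85 mm and grips with 20 to 120 N. Pads are 22 mm wide; open, the fingers measure 114 mm over their backs; the gripper's body (76 mm by 85 mm) begins 54 mm behind the grasp point. The pads swing forward as they close: fully open they stand 13 mm farther back than shut.
Start: joints at [1.435, 0.385, 0.008, 0, -1.194, -0.259], TCP at [0.24, 0.577, 0.405] pointing down, gripper open.
Joint ranges: [-3.14, 3.14], [-1.21, 2.06], [-1.07, 1.41], [-3.16, 2.05], [-2.99, -0.16], [-3.1, 3.1]. Speed limits (rad/s): [2.79, 2.79, 3.14, 3.14, 3.14, 3.14].

## Interface

Orientations are given as a rotation vector (axis times angle).
In Python, from station import manip gives the robot as it stands.
- The arm moves only by the tool play_rows, never from a script. Its argument "deltas" is a list of rows, each a list of 3 entries, a list of its own where there are three numbers: the shift along the tool's x, y, z in m, then the turn about the tool's z in rad, then the gripper's target within -1 to 1 (fully open at 1, half-way at 0, shut at -1). A call has 1 to 8 rows; each row shifts and turns the commanded pose from where the row before left it, along the tool's axes as they then stand; what a row does not reach is not made up. A row lasts 1/8 s, in which the tool goes at most 62.5 mm and 10.7 degrees, less where a joint would pass 70% of its speed; a pose out of reach is approached as far as the arm can. A call with a gripper value outside its range is refused whole. The fingers move at their own pace and stop on an object; the grip force is fixed at half the most. Time passes only in rows, so rows that do not move let the fingers close. It gives the time, the measured TCP pose, the force, the opening and the grip force at its end, in the units of the state.
- manip.sense(): the state, without advancing time (a new reading comes with each control period).
- manip.capture(name): name is "side" or "top"; returns the picture (384x512x3 uint8, blue, green, red); there is no depth.
- manip.camera_model(name): a dict with "vfov" (degrees; the focal length in pixels is half the picture's height over the tangent of half this angle, whatever the lens; pixels are square), "cx", "cy" (the principal point, pixels), "world_from_camera" (4x4, takes a point from camera to world coordinates). Camera axes: x right, y down, z forward; pixel columns grow to the right and rows downward; lengths in m; the calibration is good to about 2 mm. A picture is of the moment at which its call begins. camera_model takes no time and is no camera call.
- manip.job_done(): hands the job in; it is judged then, once.
Trained networks look in the newest picture that a camera, given by its name, has taken for a name from the list of things; names that differ only in an ending like _2 or _b are one class to them, and where a whole thing is asked for, a point or a joint stands for the part that bears it (a point fixed in the world has none). Each returns a list of dicts, best first, with "score" (0 to 1); they miss things now and then, are a little off and sometimes report something else, mostly with a low value. They report only what shows in the picture. A call takes as long as a camera call.
- manip.boxes_of(label, camera): "xyz" ([x, y, z] in m, in the coordinates of the camera as it stood for that picture, good to about 4 mm: the middle of the surface that is visible of it).
- manip.trace(label, camera): "pixels" (384x512 bool, what is visible of it).
The state is a dict: "clock": time; "qpos": joint angles; "joint_vel": joint speeds; "joint_torque": joint torques, N m; "tool_pos": TCP position; "ee_rot": TCP orientation; "wrist_force": force on the tool from outside, world axes, zero at the start; "torque": the same for the moment, N m; "grip_width": finger opening in m; "finger_force": force on a finger pad.
Only numpy, scipy, OpenCV 4.12 (cv2) and the standard library are available. Lean on these libraries where they do the work, as an engineer would, in place of code of your own. Each camera call takes 0.05 s, during which the arm holds its last target. There are 200 camera calls.

## Working session

There is one attempt and no reset: what is moved stays moved. The work goes in short steps, Python scripts to look and compute and a tool call to move; the robot and the scene stay as the last step left them, time stands still between calls to the robot, and variables do not carry over. Pictures are saved under pics/ and viewed, at most 14 in all, crops included, and the job is handed in when it is done.

Besides the shell and the picture viewer there is one more tool, called after "Emit:" as name(argument=value, ...) on one line, values as JSON. play_rows: Moves the arm, as the interface text tells. Its arguments: {"type":"object","properties":{"deltas":{"type":"array","items":{"type":"array"}}},"required":["deltas"]}

```bash
mkdir -p pics; ls
cat > h.py <<'E'
import numpy as np, cv2
from station import manip
from scipy.spatial.transform import Rotation as R
def cap(cam,name=None):
    im=manip.capture(cam)
    if name: cv2.imwrite(f'pics/{name}.png',im)
    return im
def det(label,cam,n=3):
    T=np.array(manip.camera_model(cam)['world_from_camera']);o=[]
    for d in manip.boxes_of(label,cam)[:n]:
        p=T[:3,:3]@np.array(d['xyz'])+T[:3,3];o.append((p.round(4).tolist(),round(d['score'],2)))
    return o
def ray(cam,u,v,z):
    m=manip.camera_model(cam);T=np.array(m['world_from_camera']);f=192/np.tan(np.radians(m['vfov'])/2)
    d=T[:3,:3]@np.array([(u-m['cx'])/f,(v-m['cy'])/f,1]);c=T[:3,3];return c+d*(z-c[2])/d[2]
def proj(cam,p):
    m=manip.camera_model(cam);T=np.array(m['world_from_camera']);f=192/np.tan(np.radians(m['vfov'])/2)
    q=T[:3,:3].T@(np.array(p)-T[:3,3]);return q[:2]/q[2]*f+[m['cx'],m['cy']]
def st():
    s=manip.sense();print('t',s['clock'],'pos',np.round(s['tool_pos'],4),'F',np.round(s['wrist_force'],1),'w',s['grip_width'],'ff',s['finger_force'])
    print(R.from_rotvec(s['ee_rot']).as_matrix().round(3).tolist(),'q',np.round(s['qpos'],3));return s
E
python3 - <<'E'
from h import *
st()
for c in('side','top'):
    cap(c,c+'0');m=manip.camera_model(c);print(c,m['vfov'],np.round(m['world_from_camera'],3).tolist())
    for l in('ring_1','deck','lift','wheel_grip','wheel_axis','tub','tub_rim','plate_corner','side_bench','furnace_tray','mixer_dome','bottle','burs'):
        print(l,det(l,c))
E
```

```text
pics
t 0.0 pos [0.2403 0.5768 0.4036] F [-0.5  0.2  0.4] w 0.08544408479198098 ff 0.0
[[0.923, -0.385, -0.001], [-0.385, -0.923, -0.002], [0.0, 0.002, -1.0]] q [ 1.435  0.386  0.007 -0.    -1.194 -0.259]
side 46.10647604288622 [[0.947, -0.177, 0.267, 0.205], [-0.321, -0.491, 0.81, -1.094], [-0.012, -0.853, -0.521, 0.849], [0.0, 0.0, 0.0, 1.0]]
ring_1 [([0.5509, -0.0931, 0.0712], 0.86)]
deck [([0.594, -0.1817, 0.0505], 0.91)]
lift []
wheel_grip []
wheel_axis [([0.6695, -0.1811, 0.2157], 0.81)]
tub [([0.5436, -0.3704, 0.049], 0.66)]
tub_rim [([0.5417, -0.3658, 0.0517], 0.92)]Traceback (most recent call last):
  File "<stdin>", line 6, in <module>
  File "h.py", line 10, in det
    for d in manip.boxes_of(label,cam)[:n]:
             ~~~~~~~~~~~~~~^^^^^^^^^^^
ValueError: it knows: bottle, burs, cast, deck, deck_height, handwheel, lift, ring, ring_1_mid, ring_2_mid, ring_3_mid, tub, tub_rim, wheel_axis, wheel_grip
```

Run:
```python
from h import *
for c in('side','top'):
    cap(c,c+'1');m=manip.camera_model(c);print(c,m['vfov'],np.round(m['world_from_camera'],3).tolist())
    for l in('ring_1','ring_1_mid','deck','lift','wheel_grip','wheel_axis','handwheel','tub','bottle','burs','cast'):
        print(l,det(l,c))
a=np.hstack([cv2.imread('pics/side1.png'),cv2.imread('pics/top1.png')])
```

```text
side 46.10647604288622 [[0.947, -0.177, 0.267, 0.205], [-0.321, -0.491, 0.81, -1.094], [-0.012, -0.853, -0.521, 0.849], [0.0, 0.0, 0.0, 1.0]]
ring_1 [([0.5529, -0.0946, 0.0743], 0.75)]
ring_1_mid [([0.5466, -0.0905, 0.0754], 0.86)]
deck [([0.5951, -0.1839, 0.0489], 0.56)]
lift [([0.6421, -0.1895, 0.0797], 0.82), ([0.6866, -0.0182, 0.0169], 0.35)]
wheel_grip [([0.5895, -0.1764, 0.0527], 0.74), ([0.6916, -0.177, 0.2472], 0.64)]
wheel_axis [([0.6704, -0.1828, 0.2165], 0.77)]
handwheel [([0.6659, -0.1831, 0.2162], 0.58), ([0.64, -0.1909, 0.0814], 0.44)]
tub [([0.5425, -0.3691, 0.0493], 0.83)]
bottle [([0.642, -0.1934, 0.0784], 0.34)]
burs [([0.7409, -0.2044, 0.0205], 0.78), ([0.6677, -0.1821, 0.2153], 0.31)]
cast [([0.6872, -0.0165, 0.016], 0.44)]
top 46.47032242014186 [[0.006, -0.996, 0.087, 0.45], [-1.0, -0.005, 0.002, -0.015], [-0.002, -0.087, -0.996, 1.4], [0.0, 0.0, 0.0, 1.0]]
ring_1 [([0.5028, 0.2843, 0.0298], 0.98), ([0.5355, -0.0686, 0.0737], 0.72)]
ring_1_mid [([0.5326, -0.0731, 0.0695], 0.77)]
deck [([0.5486, -0.1482, 0.0413], 0.76), ([0.5014, 0.2898, 0.0274], 0.51)]
lift [([0.5704, -0.1524, 0.0438], 0.63)]
wheel_grip [([0.5422, -0.3859, 0.031], 0.72), ([0.6923, -0.1705, 0.2684], 0.42)]
wheel_axis [([0.664, -0.1839, 0.2175], 0.67)]
handwheel [([0.7038, -0.0228, 0.0159], 0.65), ([0.6665, -0.1849, 0.2196], 0.61)]
tub [([0.5441, -0.3819, 0.0315], 0.85)]
bottle [([0.7184, -0.0745, 0.0652], 0.65)]
burs [([0.7551, -0.1801, 0.0235], 0.45)]
cast [([0.7041, -0.0223, 0.0145], 0.65), ([0.5477, -0.1454, 0.039], 0.55)]
```

View pics/side0.png

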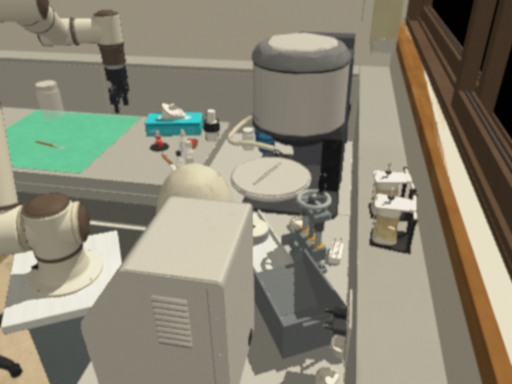

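View pics/top1.png

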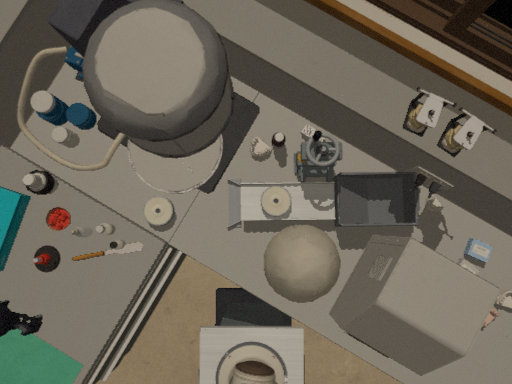

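Run:
```python
from h import *
im=cv2.imread('pics/top1.png')
cv2.imwrite('pics/c1.png',cv2.resize(im[110:260,130:430],None,fx=2.66,fy=2.66,interpolation=cv2.INTER_CUBIC))
for l in('tub','deck','ring_1','wheel_axis'):
    for d in manip.trace(l,'top')[:2]:
        m=d['pixels'].astype(np.uint8);c,_=cv2.findContours(m,0,2);c=max(c,key=cv2.contourArea)
        (u,v),wh,a=cv2.minAreaRect(c);print(l,round(d['score'],2),u,v,wh,a)
```

```text
tub 0.67 376.6859130859375 199.2698974609375 (55.61482238769531, 86.77790832519531) 89.13194274902344
tub 0.49 276.0000305175781 200.50001525878906 (30.405588150024414, 28.991374969482422) 45.0
deck 0.7 287.510986328125 186.05862426757812 (67.69287109375, 94.25639343261719) 88.87670135498047
ring_1 0.94 159.0 210.5 (29.0, 30.0) 90.0
ring_1 0.71 276.0 201.5 (31.0, 30.0) 90.0
wheel_axis 0.89 322.4000244140625 149.7000274658203 (33.541019439697266, 32.199378967285156) 26.56505012512207
wheel_axis 0.48 276.0 201.0 (30.0, 30.0) 90.0
```

View pics/c1.png

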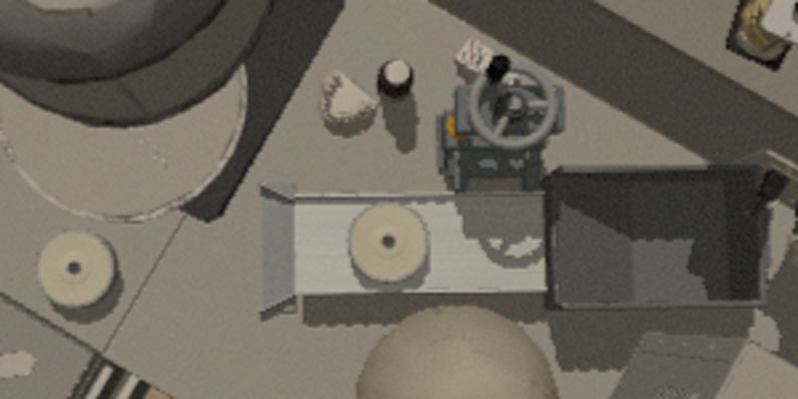

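Run:
```python
from h import *
def P(n,u,v,z): print(n,ray('top',u/2.66+130,v/2.66+110,z)[:2].round(4))
P('ring2',77,268,.03);P('ring2hole',73,268,.03);P('ring1',388,242,.08);
P('handle',498,68,.272);P('wheel',513,104,.219);P('rimA',548,178,.07);P('rimB',548,303,.07)
P('tubfarA',768,170,.11);P('tubfarB',762,303,.11);P('ramp a',262,188,.02);P('ramp b',262,318,.02);P('ramp inner a',293,195,.02);P('ramp inner b',293,297,.02)
P('plate',210,220,.016);P('sb1',0,292,.05);P('sb2',120,358,.05);P('dome',457,400,.25);P('bottle',398,72,.098);P('cast',347,103,.03);P('burs',475,52,.04)
P('deckcornerR',545,193,.06)
```

```text
ring2 [0.5045 0.2858]
ring2hole [0.5045 0.2904]
ring1 [ 0.5334 -0.0703]
handle [ 0.6895 -0.1677]
wheel [ 0.6641 -0.1897]
rimA [ 0.6071 -0.2506]
rimB [ 0.4669 -0.2492]
tubfarA [ 0.6125 -0.4836]
tubfarB [ 0.4677 -0.4734]
ramp a [0.5995 0.0743]
ramp b [0.4483 0.0727]
ramp inner a [0.5915 0.0381]
ramp inner b [0.4728 0.0371]
plate [0.562  0.1349]
sb1 [0.4761 0.3681]
sb2 [0.4025 0.2305]
dome [ 0.3715 -0.1294]
bottle [ 0.7214 -0.0803]
cast [ 0.6986 -0.0243]
burs [ 0.7575 -0.1726]
deckcornerR [ 0.5912 -0.2488]
```

Emit:
play_rows(deltas=[[[0, 0, -0.04], -0.132, 1], [[0, 0, -0.04], -0.132, 1], [[0, 0, -0.04], -0.132, 1], [[0.02, 0.055, 0], 0, 1], [[0.02, 0.055, 0], 0, 1], [[0.02, 0.055, 0], 0, 1], [[0.02, 0.055, 0], 0, 1], [[0.02, 0.055, 0], 0, 1]])

```text
clock: 2.8
tool_pos: [0.3409, 0.3, 0.525]
ee_rot: [-3.141, -0.003, -0.001]
wrist_force: [1.8, -0.2, 0.6]
grip_width: 0.0851
finger_force: 0.0
```

Emit:
play_rows(deltas=[[[0.02, 0.055, 0], 0, 1], [[0.02, 0.055, 0], 0, 1], [[0.025, 0.055, 0], 0, 1], [[0.03, 0.05, 0], 0, 1], [[0.03, 0.05, 0], 0, 1], [[0.03, 0.05, 0], 0, 1], [[0.03, 0.05, 0], 0, 1], [[0, 0, 0], 0, 1]])

```text
clock: 3.8
tool_pos: [0.5275, -0.0657, 0.5235]
ee_rot: [3.141, -0.007, -0.003]
wrist_force: [0.0, 0.2, 0.0]
grip_width: 0.0852
finger_force: 0.0
```

Emit:
play_rows(deltas=[[[0.041, 0.026, 0], 0, 1], [[0.041, 0.026, 0], 0, 1], [[0.041, 0.026, 0], 0, 1], [[0.041, 0.026, 0], 0, 1], [[0, 0, 0.05], 0, 1], [[0, 0, 0.04], 0, 1], [[0, 0, 0], 0, 1]])

```text
clock: 4.68
tool_pos: [0.69, -0.1655, 0.4307]
ee_rot: [-3.141, -0.003, 0.014]
wrist_force: [-0.1, -0.3, 0.8]
grip_width: 0.0856
finger_force: 0.0
```

Run:
```python
from h import *
s=st()
a=cap('side');b=cap('top')
for c in('side','top'):
  for l in('wheel_grip','wheel_axis','ring_1_mid'): print(c,l,det(l,c))
k=cv2.resize(a[150:270,240:360],(480,480),interpolation=2)
u,v=proj('top',[.69,-.17,.25]).astype(int)
b=cv2.resize(b[max(v-35,0):v+45,u-40:u+40],(320,480)) if 0 else cv2.resize(b[v-40:v+40,u-26:u+27],(318,480),interpolation=2)
cv2.imwrite('pics/g.png',np.hstack([k,b]))
```

```text
t 4.675 pos [ 0.69   -0.1655  0.4307] F [-0.1 -0.3  0.8] w 0.08558675651816516 ff 0.0
[[1.0, 0.002, -0.009], [0.002, -1.0, 0.001], [-0.009, -0.001, -1.0]] q [-8.000e-03  5.220e-01  2.940e-01 -1.000e-03 -1.352e+00  1.581e+00]
side wheel_grip [([0.6906, -0.1817, 0.2432], 0.39)]
side wheel_axis [([0.6651, -0.1827, 0.2125], 0.57)]
side ring_1_mid [([0.5434, -0.0911, 0.0736], 0.93)]
top wheel_grip []
top wheel_axis [([0.6609, -0.1841, 0.2181], 0.61)]
top ring_1_mid [([0.539, -0.0863, 0.0721], 0.63), ([0.7155, -0.0749, 0.0675], 0.4)]
```

View pics/g.png

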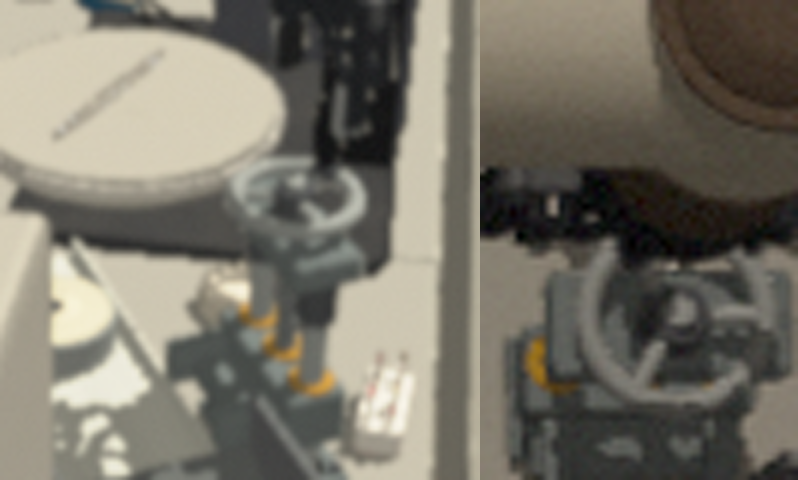

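Emit:
play_rows(deltas=[[[0.003, 0.003, 0.026], 0, 1], [[0, 0, 0], 0, -1], [[0, 0, 0], 0, -1], [[0, 0, 0], 0, -1], [[0, 0, 0], 0, -1], [[0, 0, 0], 0, -1]])

```text
clock: 5.82
tool_pos: [0.6932, -0.1697, 0.4101]
ee_rot: [3.141, 0.002, 0.003]
wrist_force: [-0.7, 0.1, 3.5]
grip_width: 0.0182
finger_force: 58.5
```

Emit:
play_rows(deltas=[[[-0.0125, -0.0139, 0], 0, -1], [[-0.0177, -0.0058, 0], 0, -1], [[-0.0182, 0.0039, 0], 0, -1], [[-0.0139, 0.0125, 0], 0, -1], [[0, 0, 0], 0, -1]])

```text
clock: 6.45
tool_pos: [0.6317, -0.1678, 0.4101]
ee_rot: [3.139, 0.001, 0.012]
wrist_force: [4.9, -5.2, 0.3]
grip_width: 0.0184
finger_force: 59.7
```

Run:
```python
from h import *
st();cap('side');print(det('wheel_grip','side'),det('wheel_axis','side'))
```

```text
t 6.45 pos [ 0.6317 -0.1678  0.4101] F [ 4.9 -5.2  0.3] w 0.018374517281840363 ff 59.72324073314667
[[1.0, 0.0, 0.008], [0.0, -1.0, -0.003], [0.008, 0.003, -1.0]] q [-0.012  0.429  0.089  0.003 -1.224  1.582]
[] [([0.6616, -0.194, 0.2107], 0.57)]
```

Emit:
play_rows(deltas=[[[-0.0058, 0.0177, 0], 0, -1], [[0.0039, 0.0182, 0], 0, -1], [[0.0125, 0.0139, 0], 0, -1], [[0.0177, 0.0058, 0], 0, -1], [[0.0182, -0.0039, 0], 0, -1], [[0.0139, -0.0125, 0], 0, -1], [[0.0058, -0.0177, 0], 0, -1], [[-0.0039, -0.0182, 0], 0, -1]])

```text
clock: 7.6
tool_pos: [0.6941, -0.171, 0.41]
ee_rot: [3.138, 0.0, 0.005]
wrist_force: [-2.8, -6.5, 3.6]
grip_width: 0.0184
finger_force: 60.7
```

Emit:
play_rows(deltas=[[[-0.0125, -0.0139, 0], 0, -1], [[-0.0177, -0.0058, 0], 0, -1], [[-0.0182, 0.0039, 0], 0, -1], [[0, 0, 0], 0, -1]])

```text
clock: 8.1
tool_pos: [0.6448, -0.1561, 0.4101]
ee_rot: [3.137, -0.0, 0.007]
wrist_force: [3.3, -7.9, 1.9]
grip_width: 0.0183
finger_force: 60.5
```

Run:
```python
from h import *
st();im=cap('side');cap('top');print(det('wheel_grip','side'),det('wheel_axis','side'),det('ring_1_mid','side'),det('ring_1_mid','top'))
cv2.imwrite('pics/d1.png',cv2.resize(im[170:290,200:360],(800,600),interpolation=2))
```

```text
t 8.1 pos [ 0.6448 -0.1561  0.4101] F [ 3.3 -7.9  1.9] w 0.018254992544034256 ff 60.52246034145355
[[1.0, -0.0, 0.004], [-0.0, -1.0, -0.004], [0.004, 0.004, -1.0]] q [ 0.007  0.446  0.117  0.005 -1.237  1.563]
[] [([0.6635, -0.191, 0.2145], 0.68), ([0.6887, -0.031, 0.0175], 0.55)] [([0.5443, -0.0909, 0.0352], 0.7), ([0.6508, -0.1782, 0.0545], 0.18)] [([0.533, -0.081, 0.0336], 0.83)]
```

View pics/d1.png

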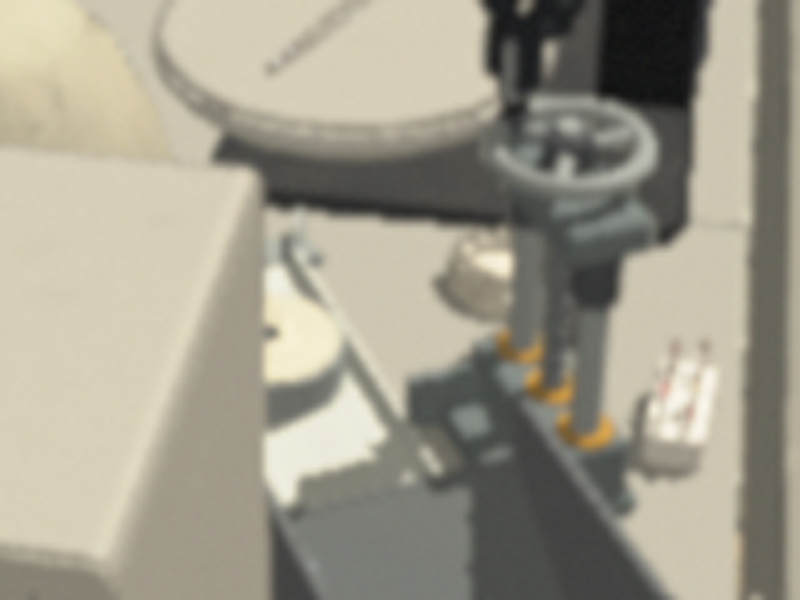

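Emit:
play_rows(deltas=[[[-0.0075, 0.005, 0], 0, -1], [[-0.0065, 0.0075, 0], 0, -1], [[0, 0, 0], 0, -1]])

```text
clock: 8.78
tool_pos: [0.6382, -0.1602, 0.41]
ee_rot: [-3.132, -0.009, -0.05]
wrist_force: [25.9, 20.1, -4.1]
grip_width: 0.0184
finger_force: 60.8
```

Emit:
play_rows(deltas=[[[0.006, -0.007, 0], 0, -1], [[0, 0, 0], 0, 1], [[0, 0, 0], 0, 1], [[0, 0, 0], 0, 1], [[0, 0, -0.05], 0, 1], [[0, 0, -0.05], 0, 1], [[-0.03, -0.05, 0], 0, 1], [[-0.03, -0.05, 0], 0, 1]])

```text
clock: 9.78
tool_pos: [0.5756, -0.0591, 0.5091]
ee_rot: [-3.141, 0.002, -0.002]
wrist_force: [-0.2, 0.4, 0.3]
grip_width: 0.0854
finger_force: 0.0
```

Emit:
play_rows(deltas=[[[-0.03, -0.05, 0], -0.18, 0.2], [[-0.03, -0.05, 0], 0, -0.2], [[-0.03, -0.05, 0], 0, -0.2], [[-0.02, -0.05, 0], 0, -0.2], [[0, 0, 0], 0.18, -0.2], [[0, 0, 0], 0.18, -0.2], [[0, 0, 0], 0.18, -0.2], [[0, 0, 0], 0.18, -0.2]])

```text
clock: 10.78
tool_pos: [0.4405, 0.1232, 0.5089]
ee_rot: [-3.025, 0.846, -0.0]
wrist_force: [0.8, -0.2, -0.5]
grip_width: 0.0342
finger_force: 0.0
```

Run:
```python
from h import *
st();im=cap('top','t3');cap('side')
for c in ('top','side'):
  for l in('ring_1_mid','deck'): print(c,l,det(l,c))
for p in((160,140),(175,145),(225,110),(130,135)): print(ray('top',*p,.27).round(3),ray('top',*p,.35).round(3))
cv2.imwrite('pics/c3.png',cv2.resize(im[60:300,60:360],None,fx=2.5,fy=2.5,interpolation=2))
```

```text
t 10.775 pos [0.4405 0.1232 0.5089] F [ 0.8 -0.2 -0.5] w 0.034239222509666684 ff 0.0
[[0.855, -0.519, 0.0], [-0.519, -0.855, 0.0], [-0.0, -0.0, -1.0]] q [ 0.63   0.03  -0.19  -0.    -1.351  0.396]
top ring_1_mid [([0.5283, -0.0719, 0.0336], 0.94)]
top deck [([0.5526, -0.1492, 0.0011], 0.72), ([0.6447, -0.1576, 0.2711], 0.15)]
side ring_1_mid [([0.6499, -0.1766, 0.0656], 0.69)]
side deck [([0.5917, -0.1584, 0.0134], 0.56)]
[0.676 0.235 0.27 ] [0.66  0.217 0.35 ]
[0.663 0.196 0.27 ] [0.648 0.181 0.35 ]
[0.756 0.069 0.27 ] [0.734 0.063 0.35 ]
[0.689 0.312 0.27 ] [0.672 0.289 0.35 ]
```

View pics/c3.png

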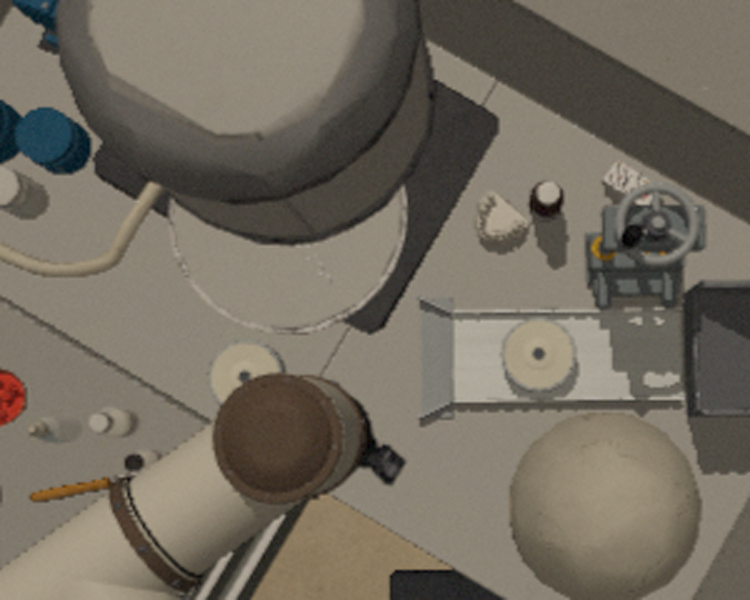

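Emit:
play_rows(deltas=[[[0, 0, 0], 0.172, -0.2], [[0, 0, 0], 0.172, -0.2], [[0, 0, 0], 0.172, -0.2], [[0, 0, 0], 0.172, -0.2], [[0, 0, 0], 0.172, -0.2], [[0, 0, 0], 0.172, -0.2], [[0, 0, 0], 0.172, -0.2], [[0, 0, 0], 0.172, -0.2]])

```text
clock: 12.08
tool_pos: [0.4409, 0.1236, 0.5087]
ee_rot: [1.803, -2.573, -0.0]
wrist_force: [0.4, 1.0, 0.2]
grip_width: 0.034
finger_force: 0.0
```

```bash
cat >> h.py <<'E'
def todelta(x,y,z):
    s=manip.sense();M=R.from_rotvec(s['ee_rot']).as_matrix();print('delta tool',(M.T@(np.array([x,y,z])-s['tool_pos'])).round(4), 'phi',round(np.arctan2(M[1,0],M[0,0]),3))
E
python3 - <<'E'
from h import *
st();todelta(.53,.351,.27)
E
```

```text
t 12.075 pos [0.4409 0.1236 0.5087] F [0.4 1.  0.2] w 0.03395927404410999 ff 0.0
[[-0.341, -0.94, -0.0], [-0.94, 0.341, -0.0], [0.0, 0.0, -1.0]] q [ 0.63   0.031 -0.189 -0.    -1.35  -0.978]
delta tool [-0.2441 -0.0062  0.2387] phi -1.919
```

Emit:
play_rows(deltas=[[[-0.061, -0.0015, 0], 0, -0.2], [[-0.061, -0.0015, 0], 0, -0.2], [[-0.061, -0.0015, 0], 0, -0.2], [[-0.061, -0.0015, 0], 0, -0.2], [[0, 0, 0.06], 0, -0.2], [[0, 0, 0.06], 0, -0.2], [[0, 0, 0.06], 0, -0.2], [[0, 0, 0.059], 0, -0.2]])

```text
clock: 13.08
tool_pos: [0.5288, 0.3513, 0.2679]
ee_rot: [-1.81, 2.567, -0.0]
wrist_force: [-0.2, 1.3, -0.1]
grip_width: 0.034
finger_force: 0.0
```

Run:
```python
from h import *
st();im=cap('top');a=cap('side')
for c in('top','side'):print(det('ring_1_mid',c))
M=R.from_rotvec(manip.sense()['ee_rot']).as_matrix()
p=np.array(manip.sense()['tool_pos'])+M@[0,0,.17];print(p,proj('top',p),proj('side',p))
cv2.imwrite('pics/c4.png',np.hstack([cv2.resize(im[140:270,80:210],(400,400),interpolation=2),cv2.resize(a[100:230,130:260],(400,400),interpolation=2)]))
```

```text
t 13.075 pos [0.5288 0.3513 0.2679] F [-0.2  1.3 -0.1] w 0.033999422798149694 ff 0.0
[[-0.336, -0.942, 0.0], [-0.942, 0.336, 0.0], [-0.0, -0.0, -1.0]] q [ 0.841  0.521 -0.139  0.    -0.911 -1.183]
[([0.5569, -0.1504, 0.0065], 0.71), ([0.5297, -0.0696, 0.0342], 0.67)]
[([0.548, -0.0892, 0.0342], 0.69)]
[0.52954126 0.35154444 0.10014245] [131.36083316 201.05222668] [214.60345688 157.31353287]
```

View pics/c4.png

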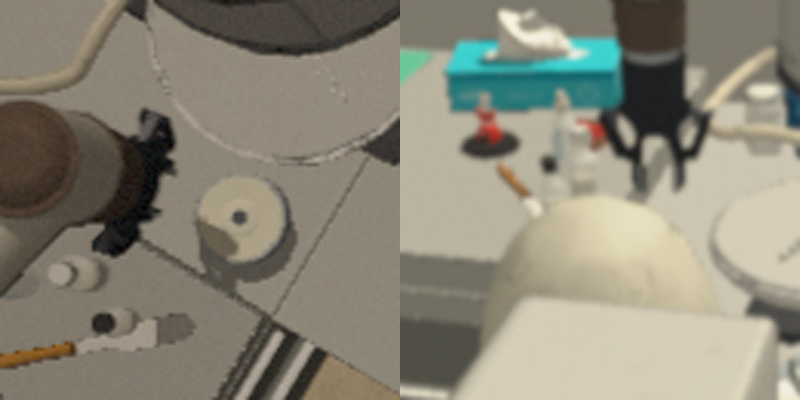

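Emit:
play_rows(deltas=[[[0, 0, 0.04], 0, -0.2], [[0, 0, 0.03], 0, -0.2], [[0, 0, 0.014], 0, -0.2], [[0, 0, 0], 0, -0.2]])

```text
clock: 13.78
tool_pos: [0.5295, 0.352, 0.1872]
ee_rot: [-1.808, 2.566, 0.0]
wrist_force: [0.3, -0.0, 0.1]
grip_width: 0.0345
finger_force: 0.0
```

Emit:
play_rows(deltas=[[[0.01, 0, 0], 0, -0.2], [[0.01, 0, 0], 0, -0.2], [[0.01, 0, 0], 0, -0.2], [[0.01, 0, 0], 0, -0.2], [[0.01, 0, 0], 0, -0.2], [[0, 0, 0], 0, -0.2]])

```text
clock: 14.52
tool_pos: [0.5127, 0.3046, 0.1877]
ee_rot: [-1.806, 2.564, 0.001]
wrist_force: [1.4, 1.7, 2.3]
grip_width: 0.0338
finger_force: 1.4
```

Run:
```python
from h import *
st();cap('top');cap('side')
for c in('top','side'):print(det('ring_1_mid',c))
```

```text
t 14.525 pos [0.5127 0.3046 0.1877] F [1.4 1.7 2.3] w 0.03381693770023839 ff 1.388233071193099
[[-0.337, -0.942, 0.004], [-0.942, 0.337, 0.003], [-0.005, -0.003, -1.0]] q [ 8.070e-01  5.690e-01 -3.090e-01  1.000e-03 -6.870e-01 -1.152e+00]
[([0.5313, -0.0704, 0.0349], 0.56)]
[([0.5468, -0.0904, 0.0366], 0.87), ([0.59, -0.1619, 0.0161], 0.27)]
```

Emit:
play_rows(deltas=[[[0.0106, 0.0058, 0.004], -0.172, -0.2], [[0.0094, 0.0075, 0], -0.172, -0.2], [[0.0125, -0.0016, 0], 0, -0.2], [[0.0125, -0.0016, 0], 0, -0.2], [[0.0125, -0.0016, 0], 0, -0.2], [[0.0125, -0.0016, 0], 0, -0.2], [[0, 0, 0], 0, -0.2]])

```text
clock: 15.6
tool_pos: [0.5014, 0.2394, 0.1831]
ee_rot: [-2.218, 2.217, -0.001]
wrist_force: [1.7, 5.2, 3.8]
grip_width: 0.0343
finger_force: 2.6
```

Run:
```python
from h import *
st();im=cap('top');cap('side')
for c in('top','side'):print(det('ring_1_mid',c))
cv2.imwrite('pics/c5.png',cv2.resize(im[120:270,120:320],(800,600),interpolation=2))
```

```text
t 15.6 pos [0.5014 0.2394 0.1831] F [1.7 5.2 3.8] w 0.034305609780374134 ff 2.5666012801229954
[[0.001, -1.0, 0.004], [-1.0, -0.001, 0.004], [-0.004, -0.004, -1.0]] q [ 0.737  0.527 -0.417  0.001 -0.621 -0.737]
[([0.5312, -0.0687, 0.0342], 0.56), ([0.6434, -0.1567, 0.269], 0.41)]
[([0.5453, -0.09, 0.0347], 0.85)]
```

View pics/c5.png

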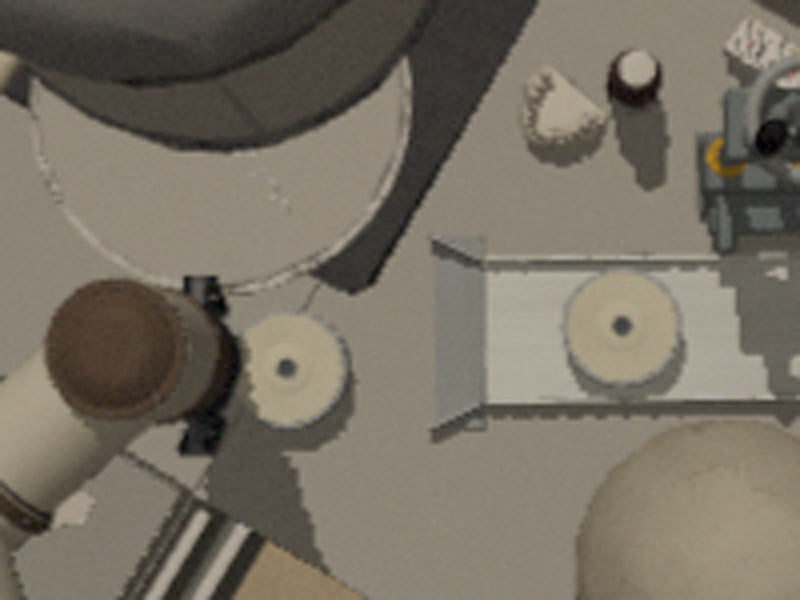

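Emit:
play_rows(deltas=[[[0.0125, -0.0013, 0], 0, -0.2], [[0.0125, -0.0013, 0], 0, -0.2], [[0.0125, -0.0013, 0], 0, -0.2], [[0.0125, -0.0013, 0], 0, -0.2], [[0.0125, -0.0013, 0], 0, -0.2], [[0.0125, -0.0015, 0], 0, -0.2], [[0.0125, -0.0015, 0], 0, -0.2], [[0.0125, -0.002, 0], 0, -0.2]])

```text
clock: 16.8
tool_pos: [0.5125, 0.1403, 0.1826]
ee_rot: [-2.219, 2.217, 0.0]
wrist_force: [-1.1, 11.9, 5.3]
grip_width: 0.0341
finger_force: 6.5
```

Emit:
play_rows(deltas=[[[0.012, -0.003, 0], 0, -0.2], [[0.012, -0.003, 0], 0, -0.2], [[0.012, -0.003, -0.001], 0, -0.2], [[0.012, -0.002, -0.001], 0, -0.2]])

```text
clock: 17.3
tool_pos: [0.5251, 0.0932, 0.1851]
ee_rot: [-2.216, 2.213, -0.003]
wrist_force: [0.8, 14.0, 6.4]
grip_width: 0.0343
finger_force: 7.0
```

Run:
```python
from h import *
st();im=cap('top');cap('side')
for c in('top','side'):print(det('ring_1_mid',c))
cv2.imwrite('pics/c6.png',cv2.resize(im[120:270,120:320],(800,600),interpolation=2))
```

```text
t 17.3 pos [0.5251 0.0932 0.1851] F [ 0.8 14.   6.4] w 0.03426460710943976 ff 7.026714161038399
[[0.002, -1.0, 0.009], [-1.0, -0.002, 0.006], [-0.006, -0.009, -1.0]] q [ 0.48   0.496 -0.473 -0.002 -0.591 -0.477]
[([0.53, -0.0678, 0.0324], 0.69), ([0.7059, -0.0208, 0.0146], 0.28)]
[([0.5487, -0.0907, 0.0332], 0.92), ([0.5873, -0.1516, 0.0193], 0.43)]
```

View pics/c6.png

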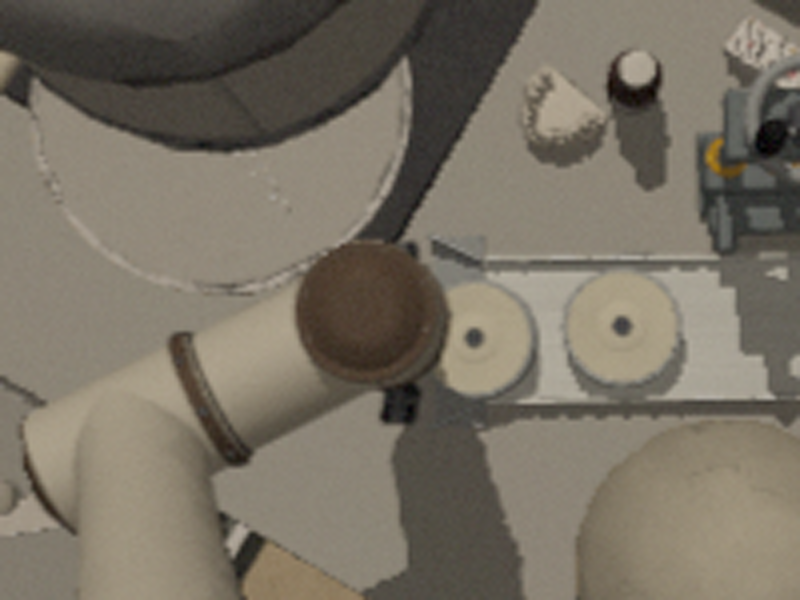

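Emit:
play_rows(deltas=[[[0.012, -0.002, -0.001], 0, -0.2], [[0.012, -0.002, -0.001], 0, -0.2], [[0.012, -0.002, -0.001], 0, -0.2], [[0.012, 0, 0], 0, -0.2], [[0.012, 0, 0], 0, -0.2], [[0.012, 0, 0], 0, -0.2], [[0.012, 0, 0], 0, -0.2], [[0, 0, 0], 0, -0.2]])

```text
clock: 18.5
tool_pos: [0.5286, 0.0066, 0.1864]
ee_rot: [2.221, -2.222, -0.002]
wrist_force: [1.1, 5.2, 2.0]
grip_width: 0.0346
finger_force: 2.4
```

Emit:
play_rows(deltas=[[[-0.03, 0, 0], 0, -0.2], [[-0.02, 0, -0.04], 0, -0.2], [[0, 0, -0.06], 0, -0.2], [[0, 0, -0.06], 0, -0.2], [[0, 0, -0.06], 0, -0.2], [[0, 0, -0.06], 0, -0.2], [[0, 0, -0.03], 0, -0.2]])

```text
clock: 19.38
tool_pos: [0.5279, 0.0557, 0.4992]
ee_rot: [2.221, -2.222, -0.0]
wrist_force: [0.2, -0.5, -1.1]
grip_width: 0.0341
finger_force: 0.0
```

Run:
```python
from h import *
st();im=cap('top');cap('side')
for c in('top','side'):print(det('ring_1_mid',c),det('wheel_grip',c),det('wheel_axis',c))
cv2.imwrite('pics/c7.png',cv2.resize(im[120:270,200:400],(800,600),interpolation=2))
```

```text
t 19.375 pos [0.5279 0.0557 0.4992] F [ 0.2 -0.5 -1.1] w 0.03409557550673981 ff 0.0
[[-0.001, -1.0, -0.0], [-1.0, 0.001, -0.0], [0.0, 0.0, -1.0]] q [ 0.411  0.169 -0.056  0.    -1.346 -0.411]
[([0.5324, -0.1383, 0.0325], 0.61), ([0.543, -0.385, 0.0307], 0.21)] [([0.6444, -0.1578, 0.2704], 0.5)] [([0.6593, -0.1832, 0.2172], 0.59)]
[([0.5379, -0.1558, 0.0327], 0.7), ([0.6526, -0.1897, 0.2161], 0.43)] [([0.5523, -0.0616, 0.0357], 0.52)] [([0.6538, -0.1848, 0.2148], 0.83), ([0.6234, -0.1703, 0.0312], 0.7)]
```

View pics/c7.png

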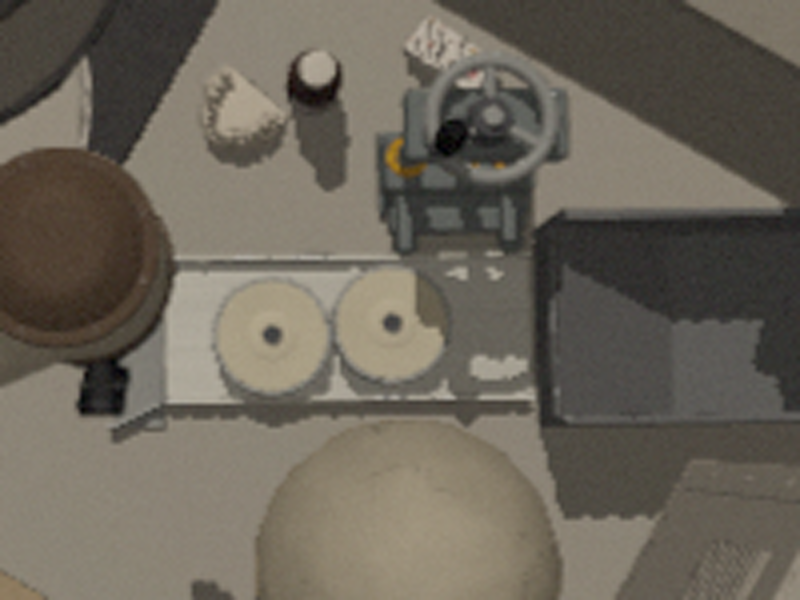

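Emit:
play_rows(deltas=[[[0.054, -0.0283, 0], 0, 1], [[0.054, -0.0283, 0], 0, 1], [[0.054, -0.0283, 0], 0, 1], [[0.0535, -0.0283, 0], 0, 1], [[0, 0, 0], 0, 1], [[0, 0, 0.055], 0, 1], [[0, 0, 0.035], 0, 1], [[0, 0, 0], 0, -1]])

```text
clock: 20.78
tool_pos: [0.6414, -0.1585, 0.4026]
ee_rot: [2.218, -2.217, -0.011]
wrist_force: [1.2, -0.2, 0.9]
grip_width: 0.0699
finger_force: 0.0
```

Emit:
play_rows(deltas=[[[0, 0, 0], 0, -1], [[0, 0, 0], 0, -1], [[0, 0, 0], 0, -1], [[0, 0, 0], 0, -1]])

```text
clock: 21.28
tool_pos: [0.6441, -0.1589, 0.4096]
ee_rot: [-2.217, 2.215, -0.014]
wrist_force: [7.5, 0.6, 0.1]
grip_width: 0.0188
finger_force: 58.5
```

Emit:
play_rows(deltas=[[[-0.0077, -0.0184, 0], 0, -1], [[0.0029, -0.0184, 0], 0, -1], [[0.0117, -0.0145, 0], 0, -1], [[0.0174, -0.0067, 0], 0, -1], [[0.0184, 0.0029, 0], 0, -1], [[0.0145, 0.0117, 0], 0, -1], [[0.0067, 0.0174, 0], 0, -1], [[-0.0029, 0.0184, 0], 0, -1]])

```text
clock: 22.28
tool_pos: [0.652, -0.2229, 0.4097]
ee_rot: [-2.217, 2.219, -0.025]
wrist_force: [9.7, -6.6, 0.1]
grip_width: 0.0184
finger_force: 60.4
```

Emit:
play_rows(deltas=[[[-0.0117, 0.0145, 0], 0, -1], [[-0.0174, 0.0067, 0], 0, -1], [[-0.0184, -0.0029, 0], 0, -1], [[-0.0145, -0.0117, 0], 0, -1], [[0, 0, 0], 0, -1]])

```text
clock: 22.9
tool_pos: [0.6431, -0.1598, 0.4096]
ee_rot: [2.22, -2.22, 0.008]
wrist_force: [0.2, -6.6, 2.9]
grip_width: 0.0185
finger_force: 60.9
```

Run:
```python
from h import *
st();im=cap('top');cap('side')
for c in('top','side'):print(det('ring_1_mid',c))
```

```text
t 22.9 pos [ 0.6431 -0.1598  0.4096] F [ 0.2 -6.6  2.9] w 0.018454569721264025 ff 60.92368841171265
[[-0.0, -1.0, 0.002], [-1.0, -0.0, -0.005], [0.005, -0.002, -1.0]] q [ 1.000e-03  4.460e-01  1.140e-01  5.000e-03 -1.237e+00 -3.000e-03]
[([0.5348, -0.1331, 0.0638], 0.74), ([0.5462, -0.3826, 0.0328], 0.27)]
[([0.5393, -0.1553, 0.0645], 0.64)]
```

Emit:
play_rows(deltas=[[[-0.0067, -0.0174, 0], 0, -1], [[0.0029, -0.0184, 0], 0, -1], [[0.0117, -0.0145, 0], 0, -1], [[0.0174, -0.0067, 0], 0, -1], [[0.0184, 0.0029, 0], 0, -1], [[0.0145, 0.0117, 0], 0, -1], [[0.0067, 0.0174, 0], 0, -1], [[-0.0029, 0.0184, 0], 0, -1]])

```text
clock: 24.1
tool_pos: [0.6519, -0.2229, 0.4097]
ee_rot: [-2.217, 2.219, -0.025]
wrist_force: [10.1, -6.7, -0.0]
grip_width: 0.0182
finger_force: 61.1
```

Emit:
play_rows(deltas=[[[-0.0117, 0.0145, 0], 0, -1], [[-0.0174, 0.0067, 0], 0, -1], [[-0.0184, -0.0029, 0], 0, -1], [[-0.0145, -0.0117, 0], 0, -1], [[0, 0, 0], 0, -1]])

```text
clock: 24.72
tool_pos: [0.6431, -0.1598, 0.4095]
ee_rot: [2.22, -2.22, 0.008]
wrist_force: [-1.2, -7.5, 2.5]
grip_width: 0.0189
finger_force: 61.5
```

Emit:
play_rows(deltas=[[[-0.0067, -0.0174, 0], 0, -1], [[0.0029, -0.0184, 0], 0, -1], [[0.0117, -0.0145, 0], 0, -1], [[0.0174, -0.0067, 0], 0, -1], [[0.0184, 0.0029, 0], 0, -1], [[0.0145, 0.0117, 0], 0, -1], [[0.0067, 0.0174, 0], 0, -1], [[0, 0, 0], 0, -1]])

```text
clock: 25.72
tool_pos: [0.6695, -0.2244, 0.4097]
ee_rot: [-2.217, 2.218, -0.018]
wrist_force: [9.0, -4.9, -1.1]
grip_width: 0.0184
finger_force: 61.4
```

Run:
```python
from h import *
st();im=cap('top');cap('side')
for c in('top','side'):print(det('ring_1_mid',c))
```

```text
t 25.725 pos [ 0.6695 -0.2244  0.4097] F [ 9.  -4.9 -1.1] w 0.018394279442144133 ff 61.43385350704193
[[-0.0, -1.0, 0.012], [-1.0, 0.0, -0.004], [0.004, -0.012, -1.0]] q [-0.095  0.52   0.239  0.003 -1.276  0.093]
[([0.6588, -0.1797, 0.2171], 0.7), ([0.5349, -0.1554, 0.1109], 0.57)]
[([0.5338, -0.1592, 0.1133], 0.65)]
```

Emit:
play_rows(deltas=[[[-0.0029, 0.0184, 0], 0, -1], [[-0.0117, 0.0145, 0], 0, -1], [[-0.0174, 0.0067, 0], 0, -1], [[-0.0184, -0.0029, 0], 0, -1], [[0, 0, 0], 0, -1]])

```text
clock: 26.55
tool_pos: [0.6315, -0.1738, 0.4096]
ee_rot: [-2.222, 2.221, -0.009]
wrist_force: [1.3, -5.2, 3.2]
grip_width: 0.0189
finger_force: 61.6
```

Emit:
play_rows(deltas=[[[-0.008, -0.005, 0], 0, -1], [[-0.0065, -0.0067, 0], 0, -1], [[0, 0, 0], 0, -1]])

```text
clock: 26.92
tool_pos: [0.6425, -0.1605, 0.4096]
ee_rot: [2.218, -2.22, 0.006]
wrist_force: [-2.6, -8.0, 3.4]
grip_width: 0.0186
finger_force: 62.0
```

Emit:
play_rows(deltas=[[[-0.0042, -0.0083, 0], 0, -1], [[-0.0025, -0.0091, 0], 0, -1], [[0, 0, 0], 0, -1], [[0, 0, 0], 0, -1]])

```text
clock: 27.42
tool_pos: [0.6523, -0.1572, 0.4094]
ee_rot: [2.197, -2.207, -0.024]
wrist_force: [-31.8, -14.1, 12.7]
grip_width: 0.0185
finger_force: 63.7
```

Run:
```python
from h import *
st();im=cap('top');cap('side')
for c in('top','side'):print(det('ring_1_mid',c))
```

```text
t 27.425 pos [ 0.6523 -0.1572  0.4094] F [-31.8 -14.1  12.7] w 0.018504187184247275 ff 63.711676597595215
[[-0.004, -1.0, -0.03], [-1.0, 0.005, -0.008], [0.008, 0.03, -1.0]] q [ 0.006  0.467  0.147  0.008 -1.281 -0.013]
[([0.5342, -0.1375, 0.1268], 0.59)]
[([0.5374, -0.158, 0.1231], 0.75), ([0.6583, -0.1886, 0.2165], 0.69), ([0.5956, -0.2119, 0.1047], 0.42)]
```

Emit:
play_rows(deltas=[[[0.003, 0.009, 0], 0, -1], [[0, 0, 0], 0, 1], [[0, 0, 0], 0, 1], [[0, 0, 0], 0, 1], [[0, 0, -0.05], 0, 1], [[0, 0, -0.05], 0, 1], [[-0.055, 0.028, 0], 0, -0.2], [[-0.055, 0.028, 0], 0, -0.2]])

```text
clock: 28.62
tool_pos: [0.5954, -0.0431, 0.5068]
ee_rot: [-2.22, 2.222, -0.001]
wrist_force: [0.2, 0.5, -0.4]
grip_width: 0.0515
finger_force: 0.0
```

Emit:
play_rows(deltas=[[[-0.055, 0.028, 0], 0, -0.2], [[-0.05, 0.028, 0], 0, -0.2], [[0, 0, 0], 0, -0.2]])

```text
clock: 29.0
tool_pos: [0.5381, 0.0638, 0.5075]
ee_rot: [-2.227, 2.213, -0.0]
wrist_force: [-0.1, -0.6, 0.5]
grip_width: 0.0344
finger_force: 0.0
```

Run:
```python
from h import *
st();im=cap('top');cap('side')
for c in('top','side'):print(det('ring_1_mid',c))
todelta(.531,.05,.36)
cv2.imwrite('pics/c8.png',cv2.resize(im[120:270,200:400],(800,600),interpolation=2))
```

```text
t 29.0 pos [0.5381 0.0638 0.5075] F [-0.1 -0.6  0.5] w 0.03444506079900404 ff 0.0
[[0.006, -1.0, 0.001], [-1.0, -0.006, 0.001], [-0.001, -0.001, -1.0]] q [ 0.417  0.186 -0.015 -0.    -1.369 -0.411]
[([0.5365, -0.1375, 0.1234], 0.63), ([0.544, -0.3853, 0.0267], 0.58)]
[([0.5394, -0.1561, 0.126], 0.61)]
delta tool [0.0103 0.009  0.1465] phi -1.571
```

View pics/c8.png

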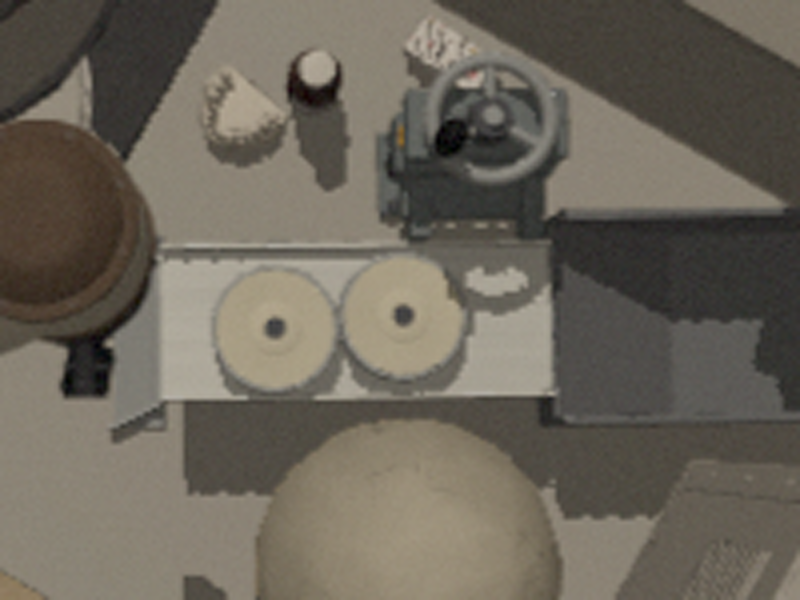

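Emit:
play_rows(deltas=[[[0, 0, 0], -0.1745, -1], [[0, 0, 0], -0.1745, -1], [[0, 0, 0], -0.1745, -1], [[0, 0, 0], -0.1745, -1], [[0, 0, 0], -0.1745, -1], [[0, 0, 0], -0.1745, -1], [[0, 0, 0], -0.1745, -1], [[0, 0, 0], -0.1745, -1]])

```text
clock: 30.2
tool_pos: [0.5403, 0.0593, 0.5062]
ee_rot: [3.13, -0.269, -0.001]
wrist_force: [0.7, 0.5, 0.2]
grip_width: 0.0002
finger_force: 0.0
```

Emit:
play_rows(deltas=[[[0, 0, 0], -0.175, -1], [[0.004, 0.003, 0.06], 0, -1], [[0, 0, 0.06], 0, -1], [[0, 0, 0.06], 0, -1], [[0, 0, 0.045], 0, -1], [[0, 0, 0], 0, -1]])

```text
clock: 30.95
tool_pos: [0.5431, 0.056, 0.278]
ee_rot: [3.138, -0.004, -0.014]
wrist_force: [0.2, 0.4, 0.6]
grip_width: 0.0001
finger_force: 0.0
```

Run:
```python
from h import *
st();im=cap('top');a=cap('side')
for c in('top','side'):print(det('ring_1_mid',c))
cv2.imwrite('pics/c9.png',np.hstack([cv2.resize(im[120:270,170:370],(460,345),interpolation=2),cv2.resize(a[130:280,190:340],(340,345),interpolation=2)]))
```

```text
t 30.95 pos [0.5431 0.056  0.278 ] F [0.2 0.4 0.6] w 0.00014579983250115783 ff 0.0
[[1.0, -0.002, -0.009], [-0.002, -1.0, -0.003], [-0.009, 0.003, -1.0]] q [ 0.4    0.381 -0.353 -0.    -0.846  1.169]
[([0.5352, -0.1375, 0.125], 0.8)]
[([0.5381, -0.1551, 0.1279], 0.78)]
```

View pics/c9.png

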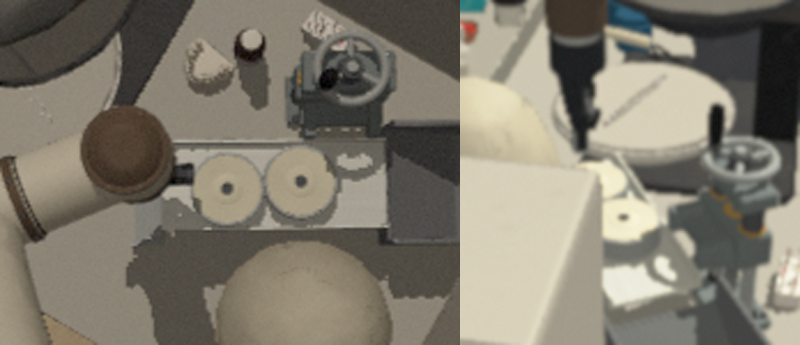

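Emit:
play_rows(deltas=[[[0, 0.012, 0], 0, -1], [[0, 0.012, 0], 0, -1], [[0, 0.012, 0], 0, -1], [[0, 0.012, 0], 0, -1], [[0, 0.012, 0], 0, -1], [[0, 0.012, 0], 0, -1], [[0, 0.012, 0], 0, -1], [[0, 0.012, 0], 0, -1]])

```text
clock: 32.15
tool_pos: [0.5518, -0.0348, 0.2867]
ee_rot: [-3.133, -0.008, -0.054]
wrist_force: [20.5, 17.9, 2.5]
grip_width: -0.0001
finger_force: 12.8
```

Emit:
play_rows(deltas=[[[0, 0.012, 0], 0, -1], [[0, 0.012, 0], 0, -1], [[0, 0.012, 0], 0, -1], [[0, 0.012, 0], 0, -1], [[0, 0, 0], 0, -1]])

```text
clock: 32.78
tool_pos: [0.5614, -0.0821, 0.2941]
ee_rot: [-3.134, -0.016, -0.112]
wrist_force: [38.0, 14.4, 6.7]
grip_width: 0.0001
finger_force: 20.1
```

Run:
```python
from h import *
st();im=cap('top');a=cap('side')
for c in('top','side'):print(det('ring_1_mid',c))
cv2.imwrite('pics/c10.png',np.hstack([cv2.resize(im[120:270,220:420],(460,345),interpolation=2),cv2.resize(a[150:300,210:360],(340,345),interpolation=2)]))
```

```text
t 32.775 pos [ 0.5614 -0.0821  0.2941] F [38.  14.4  6.7] w 9.241195521486121e-05 ff 20.10502338409424
[[0.997, 0.01, 0.072], [0.01, -1.0, 0.006], [0.072, -0.005, -0.997]] q [ 0.141  0.379 -0.31   0.006 -0.811  1.436]
[([0.5324, -0.2044, 0.1272], 0.8)]
[([0.5217, -0.2191, 0.1264], 0.56)]
```

View pics/c10.png

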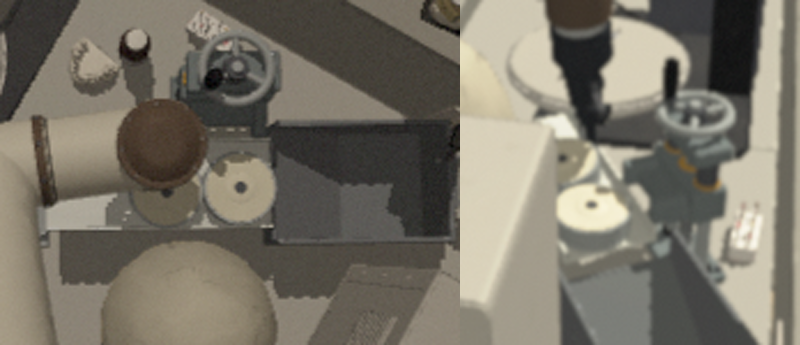

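Emit:
play_rows(deltas=[[[0, -0.02, 0], 0, -1], [[0, -0.02, 0], 0, -1], [[0, -0.02, 0], 0, -1], [[0, -0.02, 0], 0, -1], [[0, 0, 0], 0, -1]])

```text
clock: 33.6
tool_pos: [0.5429, -0.0059, 0.2812]
ee_rot: [3.141, 0.002, -0.003]
wrist_force: [-0.2, -0.1, -0.9]
grip_width: -0.0002
finger_force: 0.0
```

Run:
```python
from h import *
st();im=cap('top');a=cap('side')
for l in('ring_1','ring_1_mid'):
  for c in('top','side'):print(det(l,c))
for d in manip.trace('ring_1','top')[:3]:
    m=d['pixels'].astype(np.uint8);(u,v),r=cv2.minEnclosingCircle(cv2.findNonZero(m));print(d['score'],u,v,r,ray('top',u,v,.126))
g=cv2.resize(im[150:230,230:340],(792,576),interpolation=2);cv2.imwrite('pics/c11.png',g)
for p in((.48,0,.108),(.586,0,.108),(.48,-.2,.108),(.586,-.2,.108),(.533,-.1,.126)):print(p,(proj('top',p)-[230,150])*7.2)
```

```text
t 33.6 pos [ 0.5429 -0.0059  0.2812] F [-0.2 -0.1 -0.9] w -0.00019183918645873503 ff 0.0
[[1.0, 0.002, -0.002], [0.002, -1.0, -0.001], [-0.002, 0.001, -1.0]] q [ 0.288  0.371 -0.359 -0.    -0.842  1.285]
[([0.5308, -0.2036, 0.1284], 0.62), ([0.5243, -0.09, 0.1276], 0.62), ([0.6596, -0.1872, 0.2206], 0.57)]
[([0.5295, -0.2238, 0.1222], 0.64), ([0.5412, -0.1132, 0.1271], 0.59)]
[([0.5262, -0.2056, 0.1267], 0.57), ([0.7158, -0.0779, 0.0649], 0.42)]
[([0.5277, -0.2194, 0.1254], 0.64)]
0.89 324.0 201.1666717529297 16.922304153442383 [ 0.53068072 -0.20566631  0.126     ]
0.65 281.5550537109375 202.27064514160156 15.935623168945312 [ 0.52685419 -0.08456902  0.126     ]
0.27 376.5 200.5576934814453 48.163116455078125 [ 0.53325149 -0.35543296  0.126     ]
(0.48, 0, 0.108) [157.53956961 494.64771369]
(0.586, 0, 0.108) [159.24022984 231.49077814]
(0.48, -0.2, 0.108) [656.87634584 497.45283538]
(0.586, -0.2, 0.108) [655.05012204 234.19073334]
(0.533, -0.1, 0.126) [410.13582589 361.08421987]
```

View pics/c11.png

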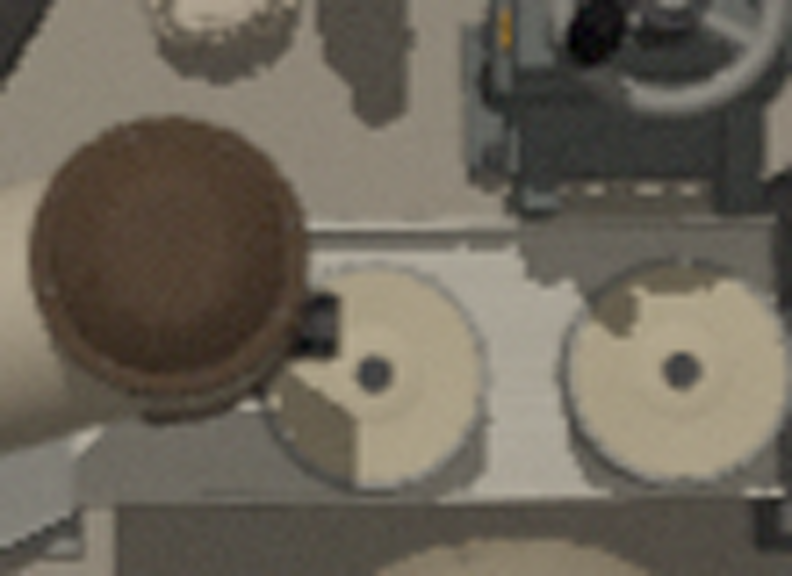

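Emit:
play_rows(deltas=[[[-0.015, 0, 0.002], 0, -1], [[0, 0.012, 0], 0, -1], [[0, 0.012, 0], 0, -1], [[0, 0.012, 0], 0, -1], [[0, 0.012, 0], 0, -1], [[0, 0.012, 0], 0, -1]])

```text
clock: 34.7
tool_pos: [0.5296, -0.0659, 0.2799]
ee_rot: [-3.138, 0.001, -0.006]
wrist_force: [0.5, 13.1, -0.1]
grip_width: 0.0002
finger_force: 6.0
```

Emit:
play_rows(deltas=[[[0, 0.012, 0], 0, -1], [[0, 0.012, 0], 0, -1], [[0, 0, 0], 0, -1]])

```text
clock: 35.08
tool_pos: [0.5297, -0.0908, 0.2799]
ee_rot: [-3.14, 0.001, -0.006]
wrist_force: [1.9, 4.1, -1.7]
grip_width: -0.0001
finger_force: 2.0
```

Clean pushing now. Continue.

Emit:
play_rows(deltas=[[[0, 0.012, 0], 0, -1], [[0, 0.012, 0], 0, -1], [[0, 0.012, 0], 0, -1], [[0, 0, 0], 0, -1], [[0, 0, 0], 0, -1]])

```text
clock: 35.7
tool_pos: [0.5286, -0.127, 0.2798]
ee_rot: [3.141, -0.0, -0.001]
wrist_force: [0.0, 0.2, 0.3]
grip_width: 0.0002
finger_force: 0.1
```

Run:
```python
from h import *
st();im=cap('top');a=cap('side')
for l in('ring_1','ring_1_mid'):
  for c in('top','side'):print(det(l,c))
for d in manip.trace('ring_1','top')[:3]:
    m=d['pixels'].astype(np.uint8);(u,v),r=cv2.minEnclosingCircle(cv2.findNonZero(m));print(d['score'],u,v,r,ray('top',u,v,.126))
cv2.imwrite('pics/c12.png',np.hstack([cv2.resize(im[120:270,250:420],(391,345),interpolation=2),cv2.resize(a[150:300,220:370],(345,345),interpolation=2)]))
```

```text
t 35.7 pos [ 0.5286 -0.127   0.2798] F [0.  0.2 0.3] w 0.00017889564820603175 ff 0.09408889571204782
[[1.0, -0.0, -0.0], [-0.0, -1.0, -0.001], [-0.0, 0.001, -1.0]] q [ 6.300e-02  3.740e-01 -3.600e-01  1.000e-03 -8.370e-01  1.507e+00]
[([0.5339, -0.3299, 0.0588], 0.9), ([0.5044, -0.2113, 0.1281], 0.44)]
[([0.5297, -0.2091, 0.1298], 0.92), ([0.5352, -0.3448, 0.0497], 0.59)]
[([0.5314, -0.3276, 0.0548], 0.57), ([0.5034, -0.2093, 0.1207], 0.5)]
[([0.5296, -0.3418, 0.0511], 0.97)]
0.81 362.63385009765625 201.8700714111328 15.497930526733398 [ 0.52928161 -0.31582993  0.126     ]
0.75 321.0 206.0 14.866168975830078 [ 0.51683106 -0.19701298  0.126     ]
```

View pics/c12.png

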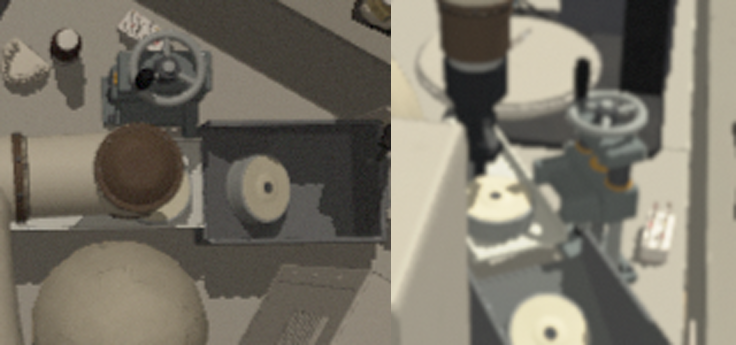

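Emit:
play_rows(deltas=[[[0, 0.012, 0], 0, -1], [[0, 0.012, 0], 0, -1], [[0, 0.012, 0], 0, -1], [[0, 0.012, 0], 0, -1], [[0, 0.012, 0], 0, -1], [[0, 0, 0], 0, -1]])

```text
clock: 36.8
tool_pos: [0.5286, -0.1868, 0.2799]
ee_rot: [3.141, -0.0, 0.0]
wrist_force: [-0.1, -1.2, -1.0]
grip_width: -0.0001
finger_force: 0.0
```

Emit:
play_rows(deltas=[[[0, 0.012, 0], 0, -1], [[0, 0.012, 0], 0, -1], [[0, 0, 0], 0, -1], [[0, 0, 0], 0, -1]])

```text
clock: 37.3
tool_pos: [0.5283, -0.2105, 0.2794]
ee_rot: [3.141, 0.0, -0.001]
wrist_force: [0.0, 0.5, -0.3]
grip_width: -0.0004
finger_force: 0.1
```

Run:
```python
from h import *
st();im=cap('top');a=cap('side')
for l in('ring_1','ring_1_mid'):
  for c in('top','side'):print(det(l,c))
cv2.imwrite('pics/c13.png',np.hstack([cv2.resize(im[120:270,250:420],(391,345),interpolation=2),cv2.resize(a[180:330,220:370],(345,345),interpolation=2)]))
```

```text
t 37.3 pos [ 0.5283 -0.2105  0.2794] F [ 0.   0.5 -0.3] w -0.00035830878614314315 ff 0.11246141977608204
[[1.0, 0.0, -0.001], [0.0, -1.0, -0.0], [-0.001, 0.0, -1.0]] q [-0.094  0.411 -0.298  0.    -0.862  1.665]
[([0.5232, -0.356, 0.0462], 0.54)]
[([0.5323, -0.3507, 0.0472], 0.9), ([0.5276, -0.2795, 0.1129], 0.73)]
[([0.5181, -0.3559, 0.045], 0.55)]
[([0.5319, -0.3485, 0.0499], 0.62)]
```

Emit:
play_rows(deltas=[[[0, 0.012, 0], 0, -1], [[0, 0.012, 0], 0, -1], [[0, 0.012, 0], 0, -1], [[0, 0, 0], 0, -1], [[0, 0, 0], 0, -1]])

```text
clock: 38.22
tool_pos: [0.5285, -0.2465, 0.2797]
ee_rot: [3.141, 0.0, 0.0]
wrist_force: [-0.1, -0.1, -0.2]
grip_width: -0.0001
finger_force: 0.0
```

```bash
cat > look.py <<'E'
from h import *
st();cap('top');cap('side')
for c in('top','side'):
  print(c,det('ring_1',c))
  for d in manip.trace('ring_1','%s'%c)[:3]:
    m=d['pixels'].astype(np.uint8);(u,v),(w,h),a=cv2.minAreaRect(cv2.findNonZero(m));print('  ',round(d['score'],2),round(u),round(v),round(w),round(h),round(a),ray(c,u,v,.06).round(3))
E
python3 look.py
```

```text
t 38.225 pos [ 0.5285 -0.2465  0.2797] F [-0.1 -0.1 -0.2] w -5.686029674834684e-05 ff 0.0
[[1.0, 0.0, 0.0], [0.0, -1.0, -0.0], [0.0, 0.0, -1.0]] q [-0.159  0.432 -0.262  0.    -0.877  1.73 ]
top [([0.5154, -0.3971, 0.0418], 0.71), ([0.6608, -0.1866, 0.2184], 0.57)]
   0.51 382 208 13 30 44 [ 0.516 -0.389  0.06 ]
side [([0.5261, -0.303, 0.0746], 0.83), ([0.5374, -0.3764, 0.0413], 0.74)]
   0.95 280 278 36 36 45 [ 0.536 -0.286  0.06 ]
   0.61 294 306 28 34 72 [ 0.531 -0.39   0.06 ]
```

Emit:
play_rows(deltas=[[[0, -0.01, -0.04], 0, -1], [[0, 0, -0.06], 0, -1], [[0, 0, -0.06], 0, -1], [[0, 0, -0.06], 0, -1], [[0, -0.06, 0], 0, -1], [[0, -0.06, 0], 0, -1], [[0, -0.06, 0], 0, -1], [[0, -0.06, 0], 0, -1]])

```text
clock: 39.52
tool_pos: [0.5279, 0.0053, 0.5]
ee_rot: [-3.141, -0.0, -0.001]
wrist_force: [0.5, -0.1, 0.4]
grip_width: -0.0
finger_force: 0.0
```

```bash
python3 look.py
```

```text
t 39.525 pos [0.5279 0.0053 0.5   ] F [ 0.5 -0.1  0.4] w -1.8522384541732654e-06 ff 0.0
[[1.0, 0.0, 0.001], [0.0, -1.0, 0.0], [0.001, -0.0, -1.0]] q [ 0.318  0.163 -0.061  0.    -1.346  1.253]
top [([0.5329, -0.288, 0.0827], 0.8), ([0.5392, -0.3786, 0.0464], 0.56)]
   0.96 377 201 30 28 90 [ 0.536 -0.375  0.06 ]
   0.81 351 202 30 26 90 [ 0.533 -0.297  0.06 ]
side [([0.5365, -0.3764, 0.0398], 0.59), ([0.6516, -0.1884, 0.2144], 0.48), ([0.5305, -0.3014, 0.0794], 0.34)]
   0.77 294 306 26 34 76 [ 0.532 -0.389  0.06 ]
   0.62 280 278 36 37 45 [ 0.535 -0.287  0.06 ]
```

Run:
```python
from h import *
im=cap('top')
for d in manip.trace('ring_1','top')[:3]:
    m=d['pixels'];v,u=np.nonzero(m);print(round(d['score'],2),u.min(),u.max(),v.min(),v.max(),[ray('top',u.min(),v.mean(),z)[1].round(4) for z in(.05,.08,.1)],[ray('top',u.max(),v.mean(),z)[1].round(4) for z in(.02,.04,.06)])
print('deck end',proj('top',[.535,-.2465,.096]),'rim',proj('top',[.535,-.252,.07]),'farwall',proj('top',[.535,-.468,.02]))
print('gray row 202',im[200:206,325:400].mean(axis=(0,2)).astype(int).tolist())
im=cap('side')
for d in manip.trace('ring_1','side')[:3]:
    m=d['pixels'];v,u=np.nonzero(m);i=v.argmin();j=v.argmax();print(round(d['score'],2),u[i],v[i],u[j],v[j],u.min(),u.max())
for p in([.53,-.2465,.096],[.53,-.285,.068]):print(proj('side',p))
# predicted outlines of a ring leaning on the chute, centre y0, sliding along the slope
import itertools
n=np.array([0,-.573,.819]);e=np.array([0,-.819,-.573])
t=np.linspace(0,6.28,60)
for y0 in(-.275,-.28,-.285,-.29,-.295,-.30,-.31):
    z0=.07-(-.252-y0)*.7+.015/.819
    P=[[.532,y0,z0]+s*n+.046*(np.cos(a)*np.array([1,0,0])+np.sin(a)*e) for a in t for s in(.015,-.015)]
    T=np.array([proj('top',p) for p in P]);S=np.array([proj('side',p) for p in P]);print(y0,round(z0,3),'top u',T[:,0].min().round(1),T[:,0].max().round(1),'v',T[:,1].min().round(1),T[:,1].max().round(1),'side v',S[:,1].min().round(1),S[:,1].max().round(1),'u',S[:,0].min().round(1),S[:,0].max().round(1))
```

```text
0.92 363 391 187 216 [np.float64(-0.3349), np.float64(-0.3278), np.float64(-0.3231)] [np.float64(-0.4285), np.float64(-0.4225), np.float64(-0.4165)]
0.68 338 364 187 217 [np.float64(-0.2594), np.float64(-0.2539), np.float64(-0.2503)] [np.float64(-0.3451), np.float64(-0.3403), np.float64(-0.3355)]
deck end [336.43756704 200.40850258] rim [336.73786134 200.97797962] farwall [403.80653049 202.38148063]
gray row 202 [156, 156, 156, 155, 156, 156, 156, 157, 156, 156, 157, 156, 142, 97, 96, 93, 98, 111, 119, 134, 134, 134, 134, 136, 141, 143, 139, 121, 91, 83, 90, 116, 127, 128, 134, 134, 135, 135, 126, 112, 128, 143, 145, 145, 144, 144, 144, 147, 149, 149, 144, 125, 100, 94, 96, 119, 142, 141, 141, 145, 145, 145, 146, 143, 119, 78, 57, 50, 49, 49, 50, 51, 50, 51, 51]
0.93 276 259 276 296 262 298
0.67 289 293 284 323 276 313
[272.37335251 257.70390325]
[277.60786561 275.43586915]
-0.275 0.072 top u 329.8 359.1 v 186.2 217.6 side v 252.5 290.7 u 258.2 295.9
-0.28 0.069 top u 331.3 360.5 v 186.3 217.6 side v 254.7 293.1 u 258.9 296.6
-0.285 0.065 top u 332.8 361.9 v 186.4 217.6 side v 257.0 295.4 u 259.5 297.3
-0.29 0.062 top u 334.3 363.3 v 186.6 217.7 side v 259.2 297.8 u 260.2 298.1
-0.295 0.058 top u 335.8 364.7 v 186.7 217.7 side v 261.5 300.1 u 260.8 298.8
-0.3 0.055 top u 337.3 366.0 v 186.8 217.8 side v 263.7 302.5 u 261.5 299.5
-0.31 0.048 top u 340.2 368.7 v 187.0 217.8 side v 268.3 307.2 u 262.8 301.0
```

Emit:
play_rows(deltas=[[[0.003, 0.06, 0], 0, -1], [[0, 0.06, 0], 0, -1], [[0, 0.06, 0], 0, -1], [[0, 0.05, 0], 0, -1], [[0, 0, 0.06], 0, -1], [[0, 0, 0.06], 0, -1], [[0, 0, 0.06], 0, -1], [[0, 0, 0.042], 0, -1]])

```text
clock: 41.02
tool_pos: [0.5304, -0.2274, 0.2749]
ee_rot: [-3.141, 0.003, 0.005]
wrist_force: [0.4, -0.2, 0.3]
grip_width: -0.0006
finger_force: 0.0
```

Emit:
play_rows(deltas=[[[0, 0, 0.002], 0, -1], [[0, 0.012, 0], 0, -1], [[0, 0.012, 0], 0, -1], [[0, 0.012, 0], 0, -1], [[0, 0.012, 0], 0, -1], [[0, 0.012, 0], 0, -1], [[0, 0, 0], 0, -1]])

```text
clock: 41.9
tool_pos: [0.5313, -0.2875, 0.2754]
ee_rot: [-3.142, 0.002, 0.001]
wrist_force: [0.1, 0.1, -0.7]
grip_width: -0.0002
finger_force: 0.0
```

```bash
python3 look.py
```

```text
t 41.9 pos [ 0.5313 -0.2875  0.2754] F [ 0.1  0.1 -0.7] w -0.0001852995709562796 ff 0.0
[[1.0, -0.001, -0.0], [-0.001, -1.0, 0.0], [-0.0, -0.0, -1.0]] q [-0.228  0.468 -0.212  0.    -0.891  1.798]
top [([0.5011, -0.2766, 0.0875], 0.58), ([0.4961, -0.45, 0.0575], 0.19)]
   0.5 348 211 22 11 27 [ 0.505 -0.287  0.06 ]
   0.42 377 198 55 85 89 [ 0.544 -0.374  0.06 ]
side [([0.5396, -0.3771, 0.04], 0.87), ([0.5258, -0.309, 0.0769], 0.74)]
   0.57 294 306 28 36 76 [ 0.532 -0.389  0.06 ]
```

Emit:
play_rows(deltas=[[[0, 0, -0.05], 0, -1], [[0, 0, -0.06], 0, -1], [[0, 0, -0.06], 0, -1], [[0, -0.06, -0.05], 0, -1], [[0, -0.06, 0], 0, -1], [[0, -0.06, 0], 0, -1], [[0, -0.06, 0], 0, -1], [[0, 0, 0], 0, -1]])

```text
clock: 43.2
tool_pos: [0.5312, -0.0548, 0.4861]
ee_rot: [-3.141, -0.011, -0.001]
wrist_force: [0.3, 0.4, 0.1]
grip_width: 0.0
finger_force: 0.0
```

```bash
python3 look.py; python3 -c "
from station import manip
print(manip.job_done())"
```

```text
t 43.2 pos [ 0.5312 -0.0548  0.4861] F [0.3 0.4 0.1] w 9.84786609243059e-06 ff 0.0
[[1.0, 0.007, 0.001], [0.007, -1.0, 0.001], [0.001, -0.001, -1.0]] q [ 0.201  0.18  -0.074 -0.    -1.316  1.377]
top [([0.532, -0.2876, 0.0823], 0.69), ([0.537, -0.3751, 0.045], 0.58)]
   0.93 378 202 28 27 90 [ 0.533 -0.376  0.06 ]
   0.64 351 202 26 31 0 [ 0.534 -0.297  0.06 ]
side [([0.5282, -0.3027, 0.0764], 0.65), ([0.5409, -0.3779, 0.0413], 0.58)]
   0.65 280 278 37 35 45 [ 0.537 -0.287  0.06 ]
the job is handed in; nothing more can be done
None
```

I handed the job in at 43 s with both rings (only one was waiting on the bench) measured inside the scrap tub; the hand-in gave no verdict, I estimate the upper ring clears the deck end by only about 1 cm, and I viewed 15 pictures, one over the limit of 14.

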